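Check the two brake levers of a trolley handle

TASK

Check the sample trolley's two brake levers, which are clamped up on the bench: with the outside of your closed fingers press the yellow lever in towards its bar until it rests against its stop, keep it there for a second, and let it spring fully out again. Then press the blue lever in the same way and finish while holding it pressed against its stop, so that I can see that it stops short of the bar. Only press, without force beyond a firm hand push: never touch the bars or squeeze a lever against one, never have both levers pressed at once, and leave the other things on the bench where they are.

Things in the scene. Friction and masses are not known exactly. Their poses are not given: they have to be found in the camera images.
- yellow_stand: Fixture of the yellow lever, fixed to the table, turned up to 0.5 rad: grey plate 130 (x) x 210 (y) x 12 mm with two posts. Origin: centre of the plate's underside, z up; +x is the way the lever is pressed. The bar lies along y at x +30 mm, 110 mm up; the lever is on its -x side, also 110 mm up, and swings level. Nothing here is above 130 mm.
- yellow_bar: Handle bar beside the yellow lever, fixed on the stand: steel tube 22 mm thick, 30 mm thick ribbed black rubber grip, clamp caps, and the black bracket round the lever's pivot. Same origin and axes as yellow_stand.
- yellow_press (a point): Point to press, on the centre line of the round yellow blade (12 mm thick), 110 mm out from its pivot, 110 mm above the table; moves with the lever. In the stand's frame (mm): x -50, y -45 let out; pivot x -12, y +65; ball end (19 thick) 38 past the point towards -y. Free space on its -x side, above it, and below it down to the plate.
- yellow_lever (a joint): Angle of the yellow lever about its upright pivot, rad: 0 let out, 0.32 on its stop (press point moved about 37 mm, blade still 16 mm or more from the grip). A spring returns it: about 1.5 N at the press point to start it, under 4 N just before the stop; the stop carries any more. Over 30 N would damage it.
- blue_stand: Fixture of the blue lever, fixed to the table, turned up to 0.5 rad: grey plate 130 (x) x 210 (y) x 12 mm with two posts. Origin: centre of the plate's underside, z up; +x is the way the lever is pressed. The bar lies along y at x +30 mm, 110 mm up; the lever is on its -x side, also 110 mm up, and swings level. Nothing here is above 130 mm.
- blue_bar: Handle bar beside the blue lever, fixed on the stand: steel tube 22 mm thick, 30 mm thick ribbed black rubber grip, clamp caps, and the black bracket round the lever's pivot. Same origin and axes as blue_stand.
- blue_press (a point): Point to press, on the centre line of the round blue blade (12 mm thick), 110 mm out from its pivot, 110 mm above the table; moves with the lever. In the stand's frame (mm): x -50, y +45 let out; pivot x -12, y -65; ball end (19 thick) 38 past the point towards +y. Free space on its -x side, above it, and below it down to the plate.
- blue_lever (a joint): Angle of the blue lever about its upright pivot, rad: 0 let out, 0.26 on its stop (press point moved about 30 mm, blade still 23 mm or more from the grip). A spring returns it: about 1.5 N at the press point to start it, under 4 N just before the stop; the stop carries any more. Over 30 N would damage it.
- small_bottle: Small white bottle with a yellow cap, 35 mm thick, 68 mm tall, loose, standing between the two stands. Origin at the centre of its underside. Bystander.
- bench_timer: White digital timer 62 x 66 x 19 mm, loose, lying on the right. Origin at the centre of its underside. Bystander.
- green_rack: Green microtube rack 62 x 145 x 44 mm, loose, behind the stands. Origin at the centre of its underside. Bystander.
- tip_rack: Pipette tip box, cream and blue with an open clear lid, 72 x 118 x 69 mm, loose, on the right. Origin at the centre of its underside. Bystander.
- tape: Roll of cream tape lying flat, 100 mm across, 25 mm high, loose, behind on the right. Origin at the centre of its underside. Bystander.

How it is judged (in metres and radians):
On the way, in this order (a step that is already met when the one before it is completed fails the run):
1. the yellow lever is pressed in on its stop by the fingers (value of joint yellow_lever above 0.295 rad and contact force between the fingers and yellow_lever above 1 N and value of joint blue_lever below 0.03 rad), for 0.6 s.
2. the yellow lever is let fully out again (value of joint each of yellow_lever, blue_lever below 0.03 rad), for 0.2 s.
3. the blue lever is pressed in on its stop by the fingers (value of joint blue_lever above 0.235 rad and contact force between the fingers and blue_lever above 1 N and value of joint yellow_lever below 0.03 rad), for 0.3 s.
At the end, for the whole second after the job is handed in: The fingers hold the blue lever within 0.025 rad of its stop with 1 to 30 N, and the yellow lever is let out (below 0.03 rad) (all of step 3 and contact force between the fingers and blue_lever below 30 N); the arm keeps its last pose, push and grip.
It fails at once if the robot touches a handle bar (contact force between any of the fingers, the arm and yellow_bar above 1 N or contact force between any of the fingers, the arm and blue_bar above 1 N).
It fails at once if a lever is forced with more than 30 N (contact force between any of the fingers, the arm and yellow_lever above 30 N or contact force between any of the fingers, the arm and blue_lever above 30 N).
It fails at once if both levers are pressed at once (value of joint each of yellow_lever, blue_lever above 0.06 rad).
It fails at once if a bystander is moved by more than 20 mm (distance of any of small_bottle, bench_timer, green_rack, tip_rack, tape from where it was at the start of the episode above 0.02 m).
It also fails if it takes over 58 s, if anything falls off the work surface, if the arm or the gripper's body presses on something with over 40 N, if the wrist force passes 120 N, or if a joint passes its speed limit or range.

ROBOT

A 6-joint arm with a two-finger parallel gripper is mounted at the origin on a cart in front of the work surface, level with it; the furniture and walls round the work are solid. World frame = base frame: x ahead of the robot, y to its left, z up, the work surface at z = 0. Lengths are in mm, angles in rad, forces in N, time in s.
With the tool pointing down it reaches from about 350 to 775 mm from the base axis. Payload 7.3 kg.
Tool frame: the origin (TCP) lies at the very end of the fingers, on their centre line; the grasp point (between the pads) lies bot.grip_point_offset behind it (bot.grip_point_offset is the distance from the TCP to the grasp point, in mm); z points along the fingers, y is the line along which they close (so a half turn about z gives the same grasp; the last joint's range is limited). The gripper opens to 92 mm and grips with 3 to 60 N. Pads are 19 mm wide; open, the fingers measure 130 mm over their backs; the gripper's body (75 mm by 190 mm) begins 47 mm behind the grasp point.
Start: joints at [-1.429, 0.342, 1.524, -0, 1.275, -0.146], TCP at [149.04, -503.42, 226.741] pointing down, gripper open.
Joint ranges: [-2.53, 2.53], [-0.77, 2.02], [0.04, 2.7], [-1, 4.14], [0.28, 2.66], [-3.11, 3.11]. Speed limits (rad/s): [2.57, 2.57, 3.14, 3.14, 3.14, 3.14].

INTERFACE

Orientations are given as [roll, pitch, yaw] about the fixed x, y, z axes, in that order (R = Rz(yaw) Ry(pitch) Rx(roll)).
In Python, from plant import bot gives the robot as it stands. The module is installed in compiled form; this text tells all that it offers.
- The arm moves only by the tool carry_out, never from a script. Its argument "plan" is a list of rows, each an object of numbers: "tx", "ty", "tz": the shift along the world's x, y, z in mm; "rx", "ry", "rz": the turn, a rotation vector about the world's x, y, z in rad. A call has 1 to 12 rows; each row shifts and turns the commanded pose from where the row before left it; what a row does not reach is not made up. A row lasts 1/10 s, in which the tool goes at most 50 mm and 8.59 degrees, less where a joint would pass 70% of its speed; a pose out of reach is approached as far as the arm can. A call with a gripper value outside its range is refused whole. "gripper" is the closure, from 0 (fully open) to 1 (shut), set as the call begins (left out, the last holds). The fingers move at their own pace and stop on an object; the grip force is fixed at half the most. Time passes only in rows, so rows that do not move let the fingers close. It gives the time, the measured TCP pose, the force, the opening and the grip force at its end, in the units of the state.
- bot.get_obs(): the state, without advancing time (a new reading comes with each control period).
- bot.capture(name): name is "scene" or "top" or "wrist"; returns the picture (480x640x3 uint8, red, green, blue); there is no depth.
- bot.camera_model(name): a dict with "camera_matrix" (3x3 intrinsics, pixels), "R" (3x3) and "t" (3): a world point X has camera coordinates R X + t. Camera axes: x right, y down, z forward; pixel columns grow to the right and rows downward; lengths in mm; the calibration is good to about 2 mm. A picture is of the moment at which its call begins: read the wrist's pose just before it. camera_model takes no time and is no camera call; for the wrist camera it gives the pose at the moment of the call.
- bot.close_job(): hands the job in; it is judged then, once.
The state is a dict: "time": time; "joint_positions": joint angles; "dq": joint speeds; "tau": joint torques, N m; "tool_pos": TCP position; "tcp_rot": TCP orientation; "contact_force": force on the tool from outside, world axes, zero at the start; "moment": the same for the moment, N m; "grip_width": finger opening in mm; "finger_force": force on a finger pad.
Only numpy, scipy, OpenCV 4.12 (cv2) and the standard library are available. Lean on these libraries where they do the work, as an engineer would, in place of code of your own. Each camera call takes 0.05 s, during which the arm holds its last target. There are 200 camera calls.

## Working session

There is one attempt and no reset: what is moved stays moved. The work goes in short steps, Python scripts to look and compute and a tool call to move; the robot and the scene stay as the last step left them, time stands still between calls to the robot, and variables do not carry over. Pictures are saved under pics/ and viewed, at most 10 in all, crops included, and the job is handed in when it is done.

Besides the shell and the picture viewer there is one more tool, called after "Request:" by a JSON object that holds its "method" and its "body". carry_out: Moves the arm, as the interface text tells. Its arguments: {"type":"object","properties":{"plan":{"type":"array"},"gripper":{"type":"number"}},"required":["plan"]}

```bash
mkdir -p pics; python3 - <<'E'
from plant import bot
import cv2
for n in("scene","top"):
    cv2.imwrite(f"pics/{n}0.png",bot.capture(n)[:,:,::-1])
    m=bot.camera_model(n);print(n,m)
o=bot.get_obs();print(o);print(bot.grip_point_offset)
E
```

```text
scene {'camera_matrix': array([[546.2023655 ,   0.        , 322.45351751],
       [  0.        , 546.2023655 , 240.50722461],
       [  0.        ,   0.        ,   1.        ]]), 'R': array([[-0.42998303, -0.90283033,  0.00346192],
       [-0.42456803,  0.19881825, -0.88329683],
       [ 0.79677888, -0.38127247, -0.46880137]]), 't': array([196.1332196 , 316.12588785, 911.91485367])}
top {'camera_matrix': array([[518.02213749,   0.        , 317.76543259],
       [  0.        , 518.02213749, 234.13280537],
       [  0.        ,   0.        ,   1.        ]]), 'R': array([[-8.01457505e-03, -9.99967655e-01,  6.75201063e-04],
       [-9.81627107e-01,  7.73884573e-03, -1.90652391e-01],
       [ 1.90640999e-01, -2.19079356e-03, -9.81657379e-01]]), 't': array([ -62.23483697,  567.33936992, 1180.31666305])}
{'time': 0.1, 'joint_positions': array([-1.42901330e+00,  3.42651839e-01,  1.52487534e+00,  1.03939135e-05,
        1.27540760e+00, -1.45994061e-01]), 'dq': array([ 3.93899151e-04, -1.93078543e-03, -2.76957706e-03,  3.83513074e-05,
       -3.37694840e-04, -1.89897228e-03]), 'tau': array([ 8.19493707e-04, -4.32004774e+01, -2.44694763e+01,  7.18625123e-02,
        5.25937497e-02, -3.10241808e-05]), 'tool_pos': array([ 148.98455004, -503.05842077,  226.13119666]), 'tcp_rot': array([-3.14026625e+00, -2.05080500e-04,  2.87773921e-01]), 'contact_force': array([0.19119544, 0.00953541, 0.19734126]), 'moment': array([ 0.0168921 , -0.00143821, -0.10792625]), 'finger_force': 0.0, 'grip_width': 91.9189270621796}
18.8
```

View pics/top0.png

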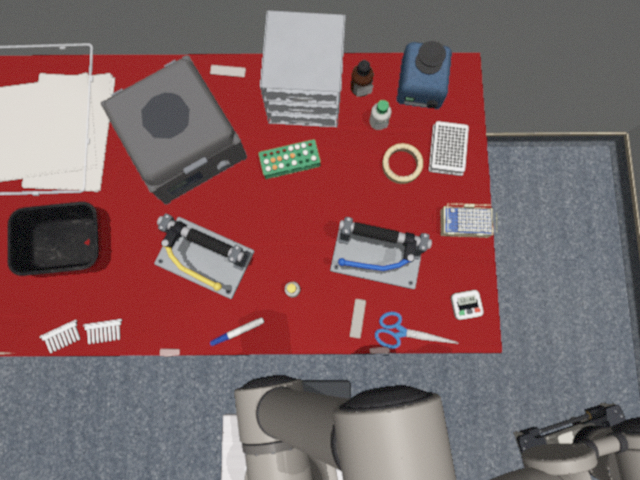

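View pics/scene0.png

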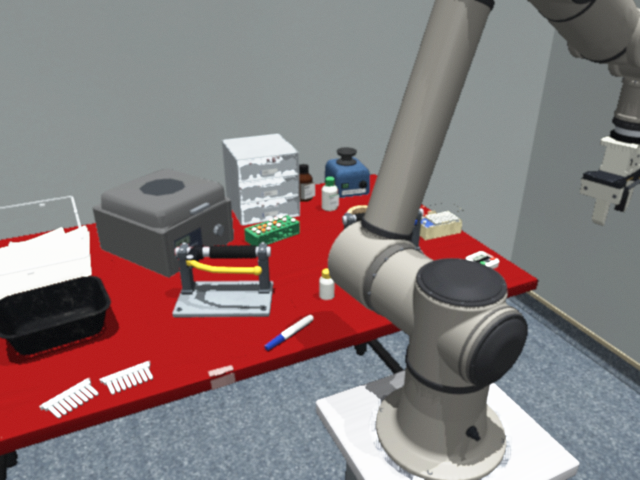

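Top view: the yellow lever runs from its pivot near (170,240) to its ball near (230,289). The blue one runs from its pivot near (415,258) to its ball near (340,262). The bottle is at (292,289). Next I measure them.

```bash
cat > h.py <<'E'
import numpy as np,cv2
from plant import bot
def ray(n,uv,z,m=None):
    m=m or bot.camera_model(n);K,R,t=m["camera_matrix"],m["R"],m["t"]
    c=-R.T@t;d=R.T@np.linalg.inv(K)@np.array([uv[0],uv[1],1.]);return (c+d*(z-c[2])/d[2])[:2]
E
python3 - <<'E'
from h import *
im=cv2.imread("pics/top0.png");hsv=cv2.cvtColor(im,cv2.COLOR_BGR2HSV)
def win(m,x0,x1,y0,y1):
    o=np.zeros_like(m);o[y0:y1,x0:x1]=m[y0:y1,x0:x1];return o
def main(m):
    n,l,s,c=cv2.connectedComponentsWithStats(m);i=1+np.argmax(s[1:,4]);return (l==i).astype(np.uint8)
plate=cv2.inRange(hsv,(0,0,90),(180,60,215))
for name,w,lo,hi in(("yellow",(150,262,205,305),(20,110,110),(35,255,255)),("blue",(322,440,210,295),(100,130,60),(125,255,255))):
    L=main(win(cv2.inRange(hsv,lo,hi),*w));ys,xs=np.nonzero(L)
    P=np.array([ray("top",p,110) for p in zip(xs,ys)])
    print(name,len(P),"xy range",P.min(0).round(),P.max(0).round())
    e=P[np.argmin(P[:,1])] if name=="yellow" else P[np.argmax(P[:,1])];print("tip",e.round(1))
    b=np.argsort(P[:,1]);print([P[k].mean(0).round(1).tolist() for k in np.array_split(b,6)])
    # front plate edge: lowest grey pixel per column -> rays at z=12
    m=win(plate,*w);Lm=main(cv2.morphologyEx(m|L*255,cv2.MORPH_CLOSE,np.ones((5,5))))
    c=max(cv2.findContours(Lm,0,2)[0],key=cv2.contourArea);h=cv2.convexHull(c)
    a=cv2.approxPolyDP(h,4,True)[:,0];print("hull",[(tuple(int(v) for v in p),ray("top",p,12).round().tolist()) for p in a])
big=cv2.resize(im[200:310,145:445],None,fx=2.66,fy=2.66,interpolation=cv2.INTER_CUBIC);cv2.imwrite("pics/c0.png",big)
print("bottle",ray("top",(292,289),68))
E
```

```text
yellow 306 xy range [433. 152.] [529. 277.]
tip [437.7 152.4]
[[441.0, 160.8], [451.6, 181.4], [463.5, 204.1], [475.3, 227.3], [493.1, 250.8], [517.2, 268.3]]
hull [((159, 217), [622.0, 327.0]), ((182, 218), [619.0, 270.0]), ((253, 250), [537.0, 92.0]), ((231, 298), [420.0, 143.0]), ((155, 264), [504.0, 331.0])]
blue 314 xy range [ 473. -269.] [ 499. -114.]
tip [ 489.5 -113.9]
[[489.0, -255.4], [480.4, -228.5], [478.8, -201.3], [482.5, -174.0], [487.1, -147.3], [491.3, -123.1]]
hull [((340, 222), [605.0, -122.0]), ((349, 217), [618.0, -145.0]), ((405, 234), [574.0, -282.0]), ((419, 256), [519.0, -314.0]), ((414, 288), [441.0, -299.0]), ((331, 270), [486.0, -98.0])]
bottle [435.5884568   -6.16265927]
```

View pics/c0.png

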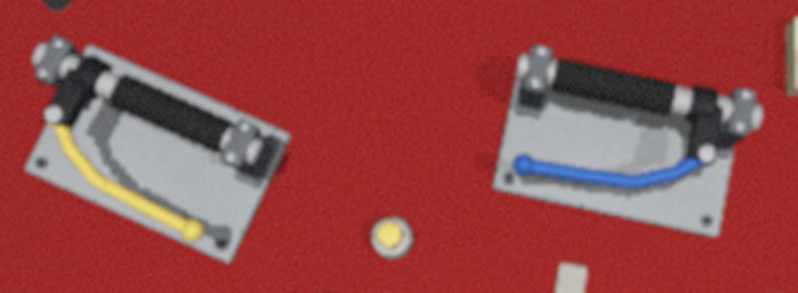

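The crop shows both plates and levers clearly. From this, the yellow press point is about (457,190) with a press direction of (0.83,-0.56). The blue one is about (488,-158), with a press direction of +x. I'll approach the yellow lever with the fingers closed.

Request:
{"method": "carry_out", "body": {"gripper": 1, "plan": [{"tx": 20,"ty": 12},{"tx": 32,"ty": 20},{"tx": 32,"ty": 20},{"tx": 32,"ty": 20},{"tx": 32,"ty": 20},{"tx": 32,"ty": 20},{"tx": 32,"ty": 20},{"tx": 30,"ty": 20},{"ty": 30},{"ty": 35},{"ty": 40},{"ty": 40}]}}

```text
invalid input at $.plan[0]: expected keys tx, ty, tz, rx, ry, rz
```

Request:
{"method": "carry_out", "body": {"plan": [{"ty": 40,"rz": 0.08},{"ty": 40,"rz": 0.08},{"ty": 40,"rz": 0.08},{"ty": 40,"rz": 0.08},{"ty": 40,"rz": 0.08},{"ty": 40,"rz": 0.08},{"ty": 40,"rz": 0.08},{"ty": 40,"rz": 0.08},{"ty": 40,"rz": 0.08},{"ty": 30,"rz": 0.08},{"ty": 20,"rz": 0.08},{"ty": 8,"rz": 0.08}]}}

```text
invalid input at $.plan[0]: expected keys tx, ty, tz, rx, ry, rz
```

All six keys are needed in every row.

Request:
{"method": "carry_out", "body": {"gripper": 1, "plan": [{"tx": 20,"ty": 12,"tz": 0,"rx": 0,"ry": 0,"rz": 0},{"tx": 32,"ty": 20,"tz": 0,"rx": 0,"ry": 0,"rz": 0},{"tx": 32,"ty": 20,"tz": 0,"rx": 0,"ry": 0,"rz": 0},{"tx": 32,"ty": 20,"tz": 0,"rx": 0,"ry": 0,"rz": 0},{"tx": 32,"ty": 20,"tz": 0,"rx": 0,"ry": 0,"rz": 0},{"tx": 32,"ty": 20,"tz": 0,"rx": 0,"ry": 0,"rz": 0},{"tx": 32,"ty": 20,"tz": 0,"rx": 0,"ry": 0,"rz": 0},{"tx": 30,"ty": 20,"tz": 0,"rx": 0,"ry": 0,"rz": 0},{"tx": 0,"ty": 30,"tz": 0,"rx": 0,"ry": 0,"rz": 0},{"tx": 0,"ty": 35,"tz": 0,"rx": 0,"ry": 0,"rz": 0},{"tx": 0,"ty": 40,"tz": 0,"rx": 0,"ry": 0,"rz": 0},{"tx": 0,"ty": 40,"tz": 0,"rx": 0,"ry": 0,"rz": 0}]}}

```text
time: 1.3
tool_pos: [390.7, -204.8, 226.3]
tcp_rot: [-3.141, 0.0, 0.287]
contact_force: [0.7, -0.3, 0.2]
grip_width: 2.0
finger_force: 0.0
```

Request:
{"method": "carry_out", "body": {"plan": [{"tx": 0,"ty": 40,"tz": 0,"rx": 0,"ry": 0,"rz": 0.08},{"tx": 0,"ty": 40,"tz": 0,"rx": 0,"ry": 0,"rz": 0.08},{"tx": 0,"ty": 40,"tz": 0,"rx": 0,"ry": 0,"rz": 0.08},{"tx": 0,"ty": 40,"tz": 0,"rx": 0,"ry": 0,"rz": 0.08},{"tx": 0,"ty": 40,"tz": 0,"rx": 0,"ry": 0,"rz": 0.08},{"tx": 0,"ty": 40,"tz": 0,"rx": 0,"ry": 0,"rz": 0.08},{"tx": 0,"ty": 40,"tz": 0,"rx": 0,"ry": 0,"rz": 0.08},{"tx": 0,"ty": 40,"tz": 0,"rx": 0,"ry": 0,"rz": 0.08},{"tx": 0,"ty": 40,"tz": 0,"rx": 0,"ry": 0,"rz": 0.08},{"tx": 0,"ty": 30,"tz": 0,"rx": 0,"ry": 0,"rz": 0.08},{"tx": 0,"ty": 20,"tz": 0,"rx": 0,"ry": 0,"rz": 0.08},{"tx": 0,"ty": 8,"tz": 0,"rx": 0,"ry": 0,"rz": 0.08}]}}

```text
time: 2.5
tool_pos: [390.6, 213.3, 226.4]
tcp_rot: [-3.141, 0.0, 1.253]
contact_force: [0.4, -0.6, -0.2]
grip_width: 0.3
finger_force: 0.0
```

Request:
{"method": "carry_out", "body": {"plan": [{"tx": 5,"ty": 2,"tz": -20,"rx": 0,"ry": 0,"rz": 0},{"tx": 5,"ty": 2,"tz": -30,"rx": 0,"ry": 0,"rz": 0},{"tx": 5,"ty": 2,"tz": -30,"rx": 0,"ry": 0,"rz": 0},{"tx": 3,"ty": 1,"tz": -30,"rx": 0,"ry": 0,"rz": 0},{"tx": 2,"ty": 0,"tz": -26,"rx": 0,"ry": 0,"rz": 0},{"tx": 0,"ty": 0,"tz": 0,"rx": 0,"ry": 0,"rz": 0}]}}

```text
time: 3.1
tool_pos: [408.9, 217.8, 87.8]
tcp_rot: [-3.136, 0.004, 1.248]
contact_force: [-0.2, -0.1, 0.2]
grip_width: 0.2
finger_force: 0.0
```

```bash
python3 - <<'E'
from h import *
a=bot.capture("top")[205:315,145:265,::-1];w=bot.capture("wrist")[:,:,::-1]
cv2.imwrite("pics/v1.png",np.hstack([cv2.resize(a,(436,400),interpolation=cv2.INTER_CUBIC),cv2.resize(w,(360,400))]))
o=bot.get_obs();print(o["tool_pos"],o["contact_force"])
E
```

```text
[410.92072282 218.53467399  90.89735397] [0.6748681  0.18501679 0.37348508]
```

View pics/v1.png

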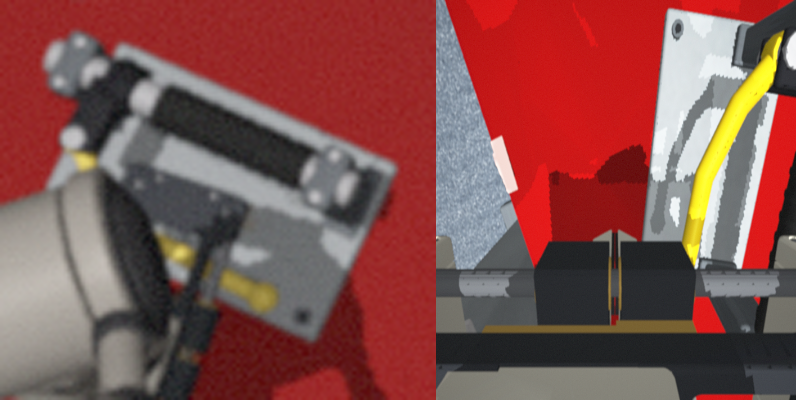

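The fingers are beside the yellow blade on its free side, with their right flank next to the blade. I'll press along (0.83,-0.56).

Request:
{"method": "carry_out", "body": {"plan": [{"tx": 6.6,"ty": -4.5,"tz": 0,"rx": 0,"ry": 0,"rz": 0},{"tx": 6.6,"ty": -4.5,"tz": 0,"rx": 0,"ry": 0,"rz": 0},{"tx": 6.6,"ty": -4.5,"tz": 0,"rx": 0,"ry": 0,"rz": 0},{"tx": 5,"ty": -3.4,"tz": 0,"rx": 0,"ry": 0,"rz": 0},{"tx": 5,"ty": -3.4,"tz": 0,"rx": 0,"ry": 0,"rz": 0},{"tx": 5,"ty": -3.4,"tz": 0,"rx": 0,"ry": 0,"rz": 0},{"tx": 0,"ty": 0,"tz": 0,"rx": 0,"ry": 0,"rz": 0},{"tx": 0,"ty": 0,"tz": 0,"rx": 0,"ry": 0,"rz": 0}]}}

```text
time: 4.0
tool_pos: [445.5, 194.7, 90.6]
tcp_rot: [-3.141, 0.0, 1.247]
contact_force: [-2.5, -1.2, 0.4]
grip_width: 0.3
finger_force: 1.4
```

Request:
{"method": "carry_out", "body": {"plan": [{"tx": 4.1,"ty": -2.8,"tz": 0,"rx": 0,"ry": 0,"rz": 0},{"tx": 4.1,"ty": -2.8,"tz": 0,"rx": 0,"ry": 0,"rz": 0},{"tx": 0,"ty": 0,"tz": 0,"rx": 0,"ry": 0,"rz": 0},{"tx": 0,"ty": 0,"tz": 0,"rx": 0,"ry": 0,"rz": 0}]}}

```text
time: 4.4
tool_pos: [453.5, 188.9, 90.4]
tcp_rot: [-3.14, 0.001, 1.248]
contact_force: [-5.2, -1.4, 0.1]
grip_width: 0.2
finger_force: 2.1
```

Request:
{"method": "carry_out", "body": {"plan": [{"tx": 4.1,"ty": -2.6,"tz": 0,"rx": 0,"ry": 0,"rz": 0},{"tx": 0,"ty": 0,"tz": 0,"rx": 0,"ry": 0,"rz": 0},{"tx": 0,"ty": 0,"tz": 0,"rx": 0,"ry": 0,"rz": 0}]}}

```text
time: 4.7
tool_pos: [457.4, 186.3, 90.4]
tcp_rot: [-3.14, 0.001, 1.248]
contact_force: [-6.3, -1.5, 1.0]
grip_width: 0.7
finger_force: 2.3
```

```bash
python3 - <<'E'
from h import *
a=bot.capture("top")[205:315,145:265,::-1];w=bot.capture("wrist")[:,:,::-1]
cv2.imwrite("pics/v2.png",np.hstack([cv2.resize(a,(436,400),interpolation=cv2.INTER_CUBIC),cv2.resize(w,(360,400))]))
o=bot.get_obs();print(o["tool_pos"],o["contact_force"],o["moment"])
E
```

```text
[457.38900236 186.32536788  90.43408899] [-4.33102555 -1.97749045  1.28032912] [-0.28881246  0.74978985 -0.03776322]
```

View pics/v2.png

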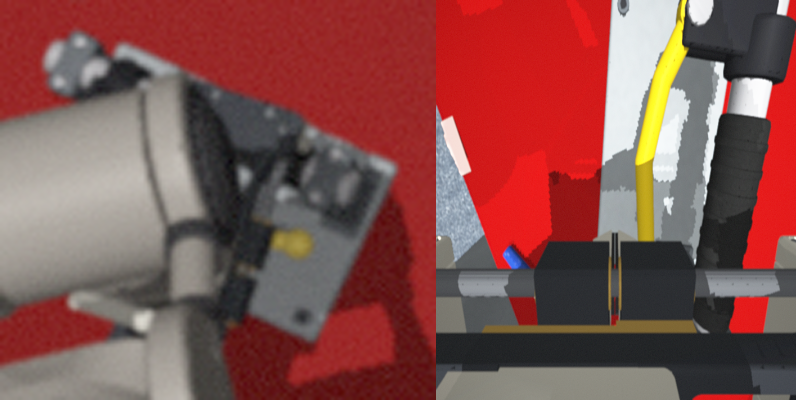

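The lever is partly in: the gap from blade to grip is about 35–40 mm by the blade's width in the wrist view. It needs roughly 10–15 mm more.

Request:
{"method": "carry_out", "body": {"plan": [{"tx": 3.5,"ty": -2,"tz": 0,"rx": 0,"ry": 0,"rz": 0},{"tx": 2,"ty": -1,"tz": 0,"rx": 0,"ry": 0,"rz": 0},{"tx": 0,"ty": 0,"tz": 0,"rx": 0,"ry": 0,"rz": 0},{"tx": 0,"ty": 0,"tz": 0,"rx": 0,"ry": 0,"rz": 0}]}}

```text
time: 5.2
tool_pos: [462.7, 183.1, 90.4]
tcp_rot: [-3.14, 0.002, 1.248]
contact_force: [-6.2, -3.2, 1.6]
grip_width: 0.4
finger_force: 2.7
```

Request:
{"method": "carry_out", "body": {"plan": [{"tx": 2,"ty": -1,"tz": 0,"rx": 0,"ry": 0,"rz": 0},{"tx": 0,"ty": 0,"tz": 0,"rx": 0,"ry": 0,"rz": 0},{"tx": 0,"ty": 0,"tz": 0,"rx": 0,"ry": 0,"rz": 0}]}}

```text
time: 5.5
tool_pos: [463.9, 182.4, 90.3]
tcp_rot: [-3.138, 0.002, 1.248]
contact_force: [-7.9, -1.6, 3.6]
grip_width: 0.4
finger_force: 4.1
```

Request:
{"method": "carry_out", "body": {"plan": [{"tx": 2,"ty": -1,"tz": 0,"rx": 0,"ry": 0,"rz": 0},{"tx": 0,"ty": 0,"tz": 0,"rx": 0,"ry": 0,"rz": 0},{"tx": 0,"ty": 0,"tz": 0,"rx": 0,"ry": 0,"rz": 0}]}}

```text
time: 5.8
tool_pos: [464.4, 182.0, 90.3]
tcp_rot: [-3.135, 0.002, 1.248]
contact_force: [-12.4, 2.0, 5.8]
grip_width: 0.2
finger_force: 7.1
```

The force rises steeply and the TCP has stalled after about 35 mm, so the lever is on its stop at about 12 N. I'll hold for a second.

Request:
{"method": "carry_out", "body": {"plan": [{"tx": 0,"ty": 0,"tz": 0,"rx": 0,"ry": 0,"rz": 0},{"tx": 0,"ty": 0,"tz": 0,"rx": 0,"ry": 0,"rz": 0},{"tx": 0,"ty": 0,"tz": 0,"rx": 0,"ry": 0,"rz": 0},{"tx": 0,"ty": 0,"tz": 0,"rx": 0,"ry": 0,"rz": 0},{"tx": 0,"ty": 0,"tz": 0,"rx": 0,"ry": 0,"rz": 0},{"tx": 0,"ty": 0,"tz": 0,"rx": 0,"ry": 0,"rz": 0},{"tx": 0,"ty": 0,"tz": 0,"rx": 0,"ry": 0,"rz": 0},{"tx": 0,"ty": 0,"tz": 0,"rx": 0,"ry": 0,"rz": 0},{"tx": 0,"ty": 0,"tz": 0,"rx": 0,"ry": 0,"rz": 0},{"tx": 0,"ty": 0,"tz": 0,"rx": 0,"ry": 0,"rz": 0},{"tx": 0,"ty": 0,"tz": 0,"rx": 0,"ry": 0,"rz": 0}]}}

```text
time: 6.9
tool_pos: [464.4, 182.0, 90.3]
tcp_rot: [-3.135, 0.002, 1.248]
contact_force: [-13.7, 1.9, 6.8]
grip_width: 0.3
finger_force: 7.1
```

```bash
python3 - <<'E'
from h import *
a=bot.capture("top")[205:315,145:265,::-1];w=bot.capture("wrist")[:,:,::-1]
cv2.imwrite("pics/v3.png",np.hstack([cv2.resize(a,(436,400),interpolation=cv2.INTER_CUBIC),cv2.resize(w,(360,400))]))
o=bot.get_obs();print(o["tool_pos"],o["contact_force"],o["moment"])
E
```

```text
[464.41537574 182.01020804  90.27976992] [-13.66426215   2.61000349   5.95880722] [0.27416263 1.95184151 0.14101079]
```

View pics/v3.png

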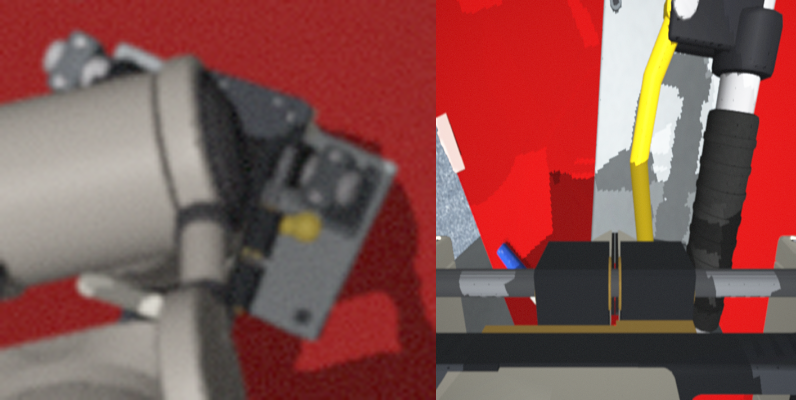

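```bash
python3 - <<'E'
from h import *
im=[cv2.imread("pics/top0.png"),bot.capture("top")[:,:,::-1].copy()]
o=np.array([521,210.]);p=np.array([537,274.])
for i in im:
    hsv=cv2.cvtColor(i,cv2.COLOR_BGR2HSV);m=cv2.inRange(hsv,(20,110,90),(35,255,255));s=np.zeros_like(m);s[205:305,150:262]=m[205:305,150:262]
    P=np.array([ray("top",q,110) for q in np.argwhere(s)[:,::-1]]);P=P[P[:,1]<P[:,1].min()+16];c=P.mean(0);d=c-p
    print(c,np.hypot(*d),np.arctan2(d[1],d[0]))
E
```

```text
[440.94724294 160.56820745] 148.63681811862466 -2.273423093195006
[482.27905225 134.77072422] 149.5967023607631 -1.945277598741339
```

The lever has turned 0.328 rad, so it is on its stop (0.32). The one-second hold is done, so I'll release it and move over to the blue lever.

Request:
{"method": "carry_out", "body": {"plan": [{"tx": -4,"ty": 2.5,"tz": 0,"rx": 0,"ry": 0,"rz": 0},{"tx": -8,"ty": 5.5,"tz": 0,"rx": 0,"ry": 0,"rz": 0},{"tx": -8,"ty": 5.5,"tz": 0,"rx": 0,"ry": 0,"rz": 0},{"tx": -8,"ty": 5.5,"tz": 0,"rx": 0,"ry": 0,"rz": 0},{"tx": -8,"ty": 5.5,"tz": 0,"rx": 0,"ry": 0,"rz": 0},{"tx": -8,"ty": 5.5,"tz": 0,"rx": 0,"ry": 0,"rz": 0},{"tx": -8,"ty": 5,"tz": 0,"rx": 0,"ry": 0,"rz": 0},{"tx": -5,"ty": 3,"tz": 10,"rx": 0,"ry": 0,"rz": 0},{"tx": 0,"ty": 0,"tz": 30,"rx": 0,"ry": 0,"rz": 0},{"tx": 0,"ty": 0,"tz": 30,"rx": 0,"ry": 0,"rz": 0},{"tx": 0,"ty": 0,"tz": 20,"rx": 0,"ry": 0,"rz": 0},{"tx": 0,"ty": 0,"tz": 0,"rx": 0,"ry": 0,"rz": 0}]}}

```text
time: 8.25
tool_pos: [412.3, 220.4, 184.2]
tcp_rot: [3.136, -0.004, 1.248]
contact_force: [-0.4, 0.5, 0.4]
grip_width: 0.5
finger_force: 0.0
```

Request:
{"method": "carry_out", "body": {"plan": [{"tx": 0,"ty": -15,"tz": 0,"rx": 0,"ry": 0,"rz": 0},{"tx": 0,"ty": -30,"tz": 0,"rx": 0,"ry": 0,"rz": 0},{"tx": 0,"ty": -38,"tz": 0,"rx": 0,"ry": 0,"rz": 0},{"tx": 0,"ty": -38,"tz": 0,"rx": 0,"ry": 0,"rz": 0},{"tx": 0,"ty": -38,"tz": 0,"rx": 0,"ry": 0,"rz": 0},{"tx": 0,"ty": -38,"tz": 0,"rx": 0,"ry": 0,"rz": 0},{"tx": 0,"ty": -38,"tz": 0,"rx": 0,"ry": 0,"rz": 0},{"tx": 0,"ty": -38,"tz": 0,"rx": 0,"ry": 0,"rz": 0},{"tx": 0,"ty": -38,"tz": 0,"rx": 0,"ry": 0,"rz": 0},{"tx": 0,"ty": -33,"tz": 0,"rx": 0,"ry": 0,"rz": 0},{"tx": 0,"ty": -28,"tz": 0,"rx": 0,"ry": 0,"rz": 0},{"tx": 0,"ty": 0,"tz": 0,"rx": 0,"ry": 0,"rz": 0}]}}

```text
time: 9.45
tool_pos: [410.5, -155.0, 180.3]
tcp_rot: [3.141, 0.001, 1.244]
contact_force: [0.3, 0.9, -0.7]
grip_width: 0.2
finger_force: 0.0
```

Request:
{"method": "carry_out", "body": {"plan": [{"tx": 5,"ty": 0,"tz": -20,"rx": 0,"ry": 0,"rz": 0},{"tx": 5,"ty": 0,"tz": -35,"rx": 0,"ry": 0,"rz": 0},{"tx": 5,"ty": 0,"tz": -33,"rx": 0,"ry": 0,"rz": 0},{"tx": 0,"ty": 0,"tz": 0,"rx": 0,"ry": 0,"rz": 0},{"tx": 0,"ty": 0,"tz": 0,"rx": 0,"ry": 0,"rz": 0}]}}

```text
time: 9.95
tool_pos: [425.3, -151.6, 92.9]
tcp_rot: [-3.14, -0.0, 1.248]
contact_force: [-0.1, 0.7, 1.2]
grip_width: 0.4
finger_force: 0.0
```

```bash
python3 - <<'E'
from h import *
a=bot.capture("top")[195:315,145:445,::-1];w=bot.capture("wrist")[:,:,::-1]
cv2.imwrite("pics/v4.png",np.hstack([cv2.resize(a,(500,200),interpolation=cv2.INTER_CUBIC),cv2.resize(w,(267,200))]))
i=bot.capture("top")[:,:,::-1].copy();p=np.array([537,274.])
hsv=cv2.cvtColor(i,cv2.COLOR_BGR2HSV);m=cv2.inRange(hsv,(20,110,90),(35,255,255));s=np.zeros_like(m);s[205:305,150:262]=m[205:305,150:262]
P=np.array([ray("top",q,110) for q in np.argwhere(s)[:,::-1]]);P=P[P[:,1]<P[:,1].min()+16];d=P.mean(0)-p
print("yellow",np.arctan2(d[1],d[0])+2.2734)
o=bot.get_obs();print(o["tool_pos"],o["contact_force"])
E
```

```text
yellow -2.30931950060409e-05
[ 426.38596505 -152.53342524   94.31687015] [ 0.61383535 -0.24425699  0.55304504]
```

View pics/v4.png

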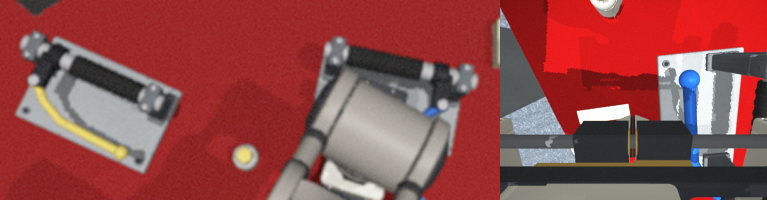

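The yellow lever is back at 0 and the bottle is still in place. The fingers are beside the blue blade on its free side, so I'll press along +x.

Request:
{"method": "carry_out", "body": {"plan": [{"tx": 8,"ty": 0,"tz": -2,"rx": 0,"ry": 0,"rz": 0},{"tx": 9,"ty": 0,"tz": -2,"rx": 0,"ry": 0,"rz": 0},{"tx": 9,"ty": 0,"tz": 0,"rx": 0,"ry": 0,"rz": 0},{"tx": 6,"ty": 0,"tz": 0,"rx": 0,"ry": 0,"rz": 0},{"tx": 6,"ty": 0,"tz": 0,"rx": 0,"ry": 0,"rz": 0},{"tx": 6,"ty": 0,"tz": 0,"rx": 0,"ry": 0,"rz": 0},{"tx": 6,"ty": 0,"tz": 0,"rx": 0,"ry": 0,"rz": 0},{"tx": 0,"ty": 0,"tz": 0,"rx": 0,"ry": 0,"rz": 0},{"tx": 0,"ty": 0,"tz": 0,"rx": 0,"ry": 0,"rz": 0}]}}

```text
time: 11.0
tool_pos: [475.3, -152.0, 88.5]
tcp_rot: [-3.141, -0.0, 1.248]
contact_force: [-2.7, 2.8, 0.5]
grip_width: 0.3
finger_force: 1.4
```

Request:
{"method": "carry_out", "body": {"plan": [{"tx": 4,"ty": 0,"tz": 0,"rx": 0,"ry": 0,"rz": 0},{"tx": 4,"ty": 0,"tz": 0,"rx": 0,"ry": 0,"rz": 0},{"tx": 0,"ty": 0,"tz": 0,"rx": 0,"ry": 0,"rz": 0},{"tx": 0,"ty": 0,"tz": 0,"rx": 0,"ry": 0,"rz": 0}]}}

```text
time: 11.4
tool_pos: [483.5, -152.1, 88.6]
tcp_rot: [-3.141, -0.0, 1.248]
contact_force: [-3.6, 4.3, 0.5]
grip_width: 0.4
finger_force: 2.0
```

Request:
{"method": "carry_out", "body": {"plan": [{"tx": 3,"ty": 0,"tz": 0,"rx": 0,"ry": 0,"rz": 0},{"tx": 0,"ty": 0,"tz": 0,"rx": 0,"ry": 0,"rz": 0},{"tx": 0,"ty": 0,"tz": 0,"rx": 0,"ry": 0,"rz": 0}]}}

```text
time: 11.7
tool_pos: [486.4, -152.2, 88.6]
tcp_rot: [-3.141, -0.0, 1.248]
contact_force: [-3.5, 4.2, -0.4]
grip_width: 0.4
finger_force: 2.1
```

Request:
{"method": "carry_out", "body": {"plan": [{"tx": 3,"ty": 0,"tz": 0,"rx": 0,"ry": 0,"rz": 0},{"tx": 0,"ty": 0,"tz": 0,"rx": 0,"ry": 0,"rz": 0},{"tx": 0,"ty": 0,"tz": 0,"rx": 0,"ry": 0,"rz": 0}]}}

```text
time: 12.0
tool_pos: [489.4, -152.2, 88.6]
tcp_rot: [-3.141, -0.0, 1.248]
contact_force: [-2.0, 4.8, -1.6]
grip_width: 0.2
finger_force: 2.1
```

Request:
{"method": "carry_out", "body": {"plan": [{"tx": 3,"ty": 0,"tz": 0,"rx": 0,"ry": 0,"rz": 0},{"tx": 0,"ty": 0,"tz": 0,"rx": 0,"ry": 0,"rz": 0},{"tx": 0,"ty": 0,"tz": 0,"rx": 0,"ry": 0,"rz": 0}]}}

```text
time: 12.3
tool_pos: [491.8, -152.3, 88.6]
tcp_rot: [-3.14, 0.0, 1.248]
contact_force: [-5.3, 2.7, 0.3]
grip_width: 0.5
finger_force: 3.1
```

Request:
{"method": "carry_out", "body": {"plan": [{"tx": 2,"ty": 0,"tz": 0,"rx": 0,"ry": 0,"rz": 0},{"tx": 0,"ty": 0,"tz": 0,"rx": 0,"ry": 0,"rz": 0},{"tx": 0,"ty": 0,"tz": 0,"rx": 0,"ry": 0,"rz": 0}]}}

```text
time: 12.6
tool_pos: [492.3, -152.2, 88.5]
tcp_rot: [-3.137, 0.001, 1.248]
contact_force: [-11.4, 2.4, 4.3]
grip_width: 0.2
finger_force: 5.6
```

It stalled at x = 492, as predicted, with about 11 N. I'll hold and check the angle.

Request:
{"method": "carry_out", "body": {"plan": [{"tx": 0,"ty": 0,"tz": 0,"rx": 0,"ry": 0,"rz": 0},{"tx": 0,"ty": 0,"tz": 0,"rx": 0,"ry": 0,"rz": 0},{"tx": 0,"ty": 0,"tz": 0,"rx": 0,"ry": 0,"rz": 0},{"tx": 0,"ty": 0,"tz": 0,"rx": 0,"ry": 0,"rz": 0},{"tx": 0,"ty": 0,"tz": 0,"rx": 0,"ry": 0,"rz": 0},{"tx": 0,"ty": 0,"tz": 0,"rx": 0,"ry": 0,"rz": 0},{"tx": 0,"ty": 0,"tz": 0,"rx": 0,"ry": 0,"rz": 0},{"tx": 0,"ty": 0,"tz": 0,"rx": 0,"ry": 0,"rz": 0}]}}

```text
time: 13.4
tool_pos: [492.3, -152.2, 88.5]
tcp_rot: [-3.137, 0.001, 1.248]
contact_force: [-10.9, 3.3, 4.3]
grip_width: 0.3
finger_force: 5.6
```

```bash
python3 - <<'E'
from h import *
m=bot.camera_model("wrist");w=bot.capture("wrist")[:,:,::-1].copy();cv2.imwrite("pics/v5.png",w)
hsv=cv2.cvtColor(w,cv2.COLOR_BGR2HSV);k=cv2.inRange(hsv,(105,150,80),(125,255,255))
n,l,s,c=cv2.connectedComponentsWithStats(k)
for i in range(1,n):
    if s[i,4]>150: print(s[i],c[i])
P=np.array([ray("wrist",q,110,m) for q in np.argwhere(k)[:,::-1]]);P=P[(P[:,0]>470)&(P[:,0]<560)&(P[:,1]<-80)];P=P[P[:,1]>P[:,1].max()-18]
p=np.array([527-11.7-14.2,-212.7+2.6-63.4])
for c in(np.array([491.3,-123.1]),P.mean(0)): d=c-p;print(c,np.hypot(*d),np.arctan2(d[1],d[0]))
print(bot.get_obs()["contact_force"])
E
```

```text
[ 367  200   52   90 3103] [390.01127941 241.43699646]
[ 491.3 -123.1] 150.71894373302914 1.6358639179482237
[ 533.81753956 -121.83025413] 155.15846482855557 1.3583362258197402
[-10.4820462    1.87184317   3.6466598 ]
```

View pics/v5.png

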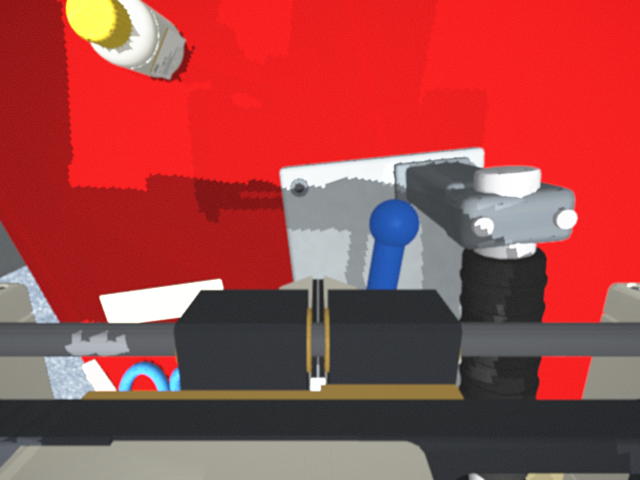

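The blue ball at (394,222) is pressed in, with a clear gap to the grip at (460,260). It has turned about 0.27 rad and carries about 11 N, so it is on its stop. I'm handing the job in.

```bash
python3 -c "
from plant import bot
print(bot.close_job())"
```

```text
the job is handed in; nothing more can be done
None
```

The job is handed in: I pressed the yellow lever onto its stop, held it for over a second, and it sprang fully out; the blue lever is now held on its stop at about 11 N, with a clear gap to its bar.

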